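# Square the seed-counting board into the corner stop

## Robot

A 6-joint arm with a two-finger parallel gripper is mounted at the origin on the work surface. World frame = base frame: x ahead of the robot, y to its left, z up, the work surface at z = 0. Lengths are in m, angles in rad, forces in N, time in s.
With the tool pointing down it reaches from about 0.375 to 0.9 m from the base axis. Payload 3.1 kg.
Tool frame: the origin (TCP) lies midway between the tips of the shut fingers; the grasp point (between the pads) lies behind it (ctrl.grasp_offset is the z of the grasp point in the tool frame, in m); z points along the fingers, y is the line along which they close (so a half turn about z gives the same grasp; the last joint's range is limited). The gripper opens to 87 mm and grips with 3 to 60 N. Pads are 19 mm wide; open, the fingers measure 117 mm over their backs; the gripper's body (75 mm by 190 mm) begins 51 mm behind the grasp point.
Start: joints at [-1.409, 0.527, 1.433, -0, 1.181, -0.178], TCP at [0.208, -0.589, 0.196] pointing down, gripper open.
Joint ranges: [-3.08, 3.08], [-0.75, 2.2], [0.22, 2.44], [-1.43, 4.57], [0, 2.65], [-2.85, 2.85]. Speed limits (rad/s): [2.79, 2.79, 3.14, 3.14, 3.14, 3.14].

## Interface

Orientations are given as a rotation vector (axis times angle).
In Python, from rig import ctrl gives the robot as it stands.
- The arm moves only by the tool step_arm, never from a script. Its argument "motion" is a list of rows, each an object with "slide": the shift along the tool's x, y, z in units of 0.3 m (1.0 is 0.3 m), a list of three; "spin": the turn about the tool's z in units of 360 degrees (1.0 is 360 degrees); "grip": the closure, from 0 (fully open) to 1 (shut). A call has 1 to 10 rows; each row shifts and turns the commanded pose from where the row before left it, along the tool's axes as they then stand; what a row does not reach is not made up. A row lasts 1/10 s, in which the tool goes at most 50 mm and 8.59 degrees, less where a joint would pass 70% of its speed; a pose out of reach is approached as far as the arm can. A call with a number of a shift or a turn outside -1 to 1 is refused whole. A call with a gripper value outside its range is refused whole. The fingers move at their own pace and stop on an object; "force" is the grip in N (left out, the last holds). Time passes only in rows, so rows that do not move let the fingers close. It gives the time, the measured TCP pose, the force, the opening and the grip force at its end, in the units of the state.
- ctrl.get_state(): the state, without advancing time (a new reading comes with each control period).
- ctrl.get_image(name): name is "scene" or "top" or "wrist"; returns a dict with "pixels" (420x560x3 uint8, red, green, blue), "mtx" (3x3 intrinsics, pixels), "eye" and "orientation" of the camera in the world. Camera axes: x right, y down, z forward; pixel columns grow to the right and rows downward; lengths in m; the calibration is good to about 2 mm. The wrist camera is an equidistant fisheye: a pixel r from the principal point sees the ray r / f radians off the axis. A picture is of the moment at which its call begins. There is no depth.
- ctrl.close_job(): hands the job in; it is judged then, once.
The state is a dict: "time": time; "joint_positions": joint angles; "joint_velocities": joint speeds; "joint_efforts": joint torques, N m; "tcp_pos": TCP position; "tool_rot": TCP orientation; "contact_force": force on the tool from outside, world axes, zero at the start; "torque": the same for the moment, N m; "grip_width": opening from 0.0 (shut) to 1.0 (fully open); "finger_force": force on a finger pad.
Only numpy, scipy, OpenCV 4.12 (cv2) and the standard library are available. Lean on these libraries where they do the work, as an engineer would, in place of code of your own. Each camera call takes 0.05 s, during which the arm holds its last target. There are 200 camera calls.

## Task

Push the blue seed-counting board along the bench into the aluminium corner stop, until its far edge lies flush against the long bar and its left edge flush against the short bar. Only push it with the fingers: do not pick it up or tip it, and leave the bowl, the jar and the calculator where they are.

Things in the scene. Friction and masses are not known exactly. Their poses are not given: they have to be found in the camera images.
- board: Loose blue plastic seed-counting board: 100 mm along its x, 130 mm along its y, 26 mm high (white dimpled face sunk 7 mm inside a 4 mm rim); 0.25 to 0.5 kg, slides with ordinary friction (needs under 7 N). Origin: centre of its underside, z up. Starts up to 0.4 rad out of line with the stop, on the robot's side of the long bar and right of the short bar. Home, its axes match the stop's.
- corner_stop: Aluminium L fixed to the bench: two bars 20 mm high, 14 mm wide. Origin: inside corner at bench height; z up, x roughly away from the robot, y to the left. Long bar: inside face at x = 0, from the corner 150 mm along -y. Short bar: inside face at y = 0, from the corner 75 mm along -x. The board goes on the -x, -y side; home, its centre is at x -50 mm, y -65 mm in this frame.
- bowl: Loose whitish plastic bowl, 96 mm across the rim, 45 mm high; bystander. Origin: centre of its underside.
- jar: Loose amber glass jar, 48 mm across, 75 mm high; bystander. Origin: centre of its underside.
- calculator: Loose black desk calculator with grey keys, 150 mm along its x by 95 mm along its y, 19 mm high; bystander. Origin: centre of its underside.
Not all that is in view belongs to the job. What is shaped like the board but green or purple is not meant.

How it is judged:
At the end, for the whole second after the job is handed in: The board lies flat and at rest on the bench in the corner, its centre within 4 mm of the seated place along each bar's direction and square to the stop within 0.04 rad (x of board in the frame of corner_stop between -0.054 and -0.046 m and y of board in the frame of corner_stop between -0.069 and -0.061 m and angle between the x axis of board and the x axis of corner_stop, either way round below 0.04 rad and height (world z) of board below 0.004 m and angle between board's own z axis and vertical below 0.05 rad and linear speed of board below 0.01 m/s); the robot touches nothing.
It fails at once if the board is lifted off the bench (more than 8 mm) (height (world z) of board above 0.008 m).
It fails at once if the board is tipped (more than 0.15 rad) (angle between board's own z axis and vertical above 0.15 rad).
It fails at once if the bowl is moved more than 15 mm (distance of bowl from where it was at the start of the episode above 0.015 m).
It fails at once if the jar is moved more than 15 mm (distance of jar from where it was at the start of the episode above 0.015 m).
It fails at once if the calculator is moved more than 15 mm (distance of calculator from where it was at the start of the episode above 0.015 m).
It also fails if it takes over 42 s, if anything falls off the work surface, if the arm or the gripper's body presses on something with over 40 N, if the wrist force passes 120 N, or if a joint passes its speed limit or range.

## Working session

There is one attempt and no reset: what is moved stays moved. The work goes in short steps, Python scripts to look and compute and a tool call to move; the robot and the scene stay as the last step left them, time stands still between calls to the robot, and variables do not carry over. Pictures are saved under pics/ and viewed, at most 10 in all, crops included, and the job is handed in when it is done.

Besides the shell and the picture viewer there is one more tool, called after "Call:" in YAML: its name, and indented under it one key for each argument. step_arm: Moves the arm, as the interface text tells. Its arguments: {"type":"object","properties":{"motion":{"type":"array","items":{"type":"object","properties":{"slide":{"type":"array","items":{"type":"number"}},"spin":{"type":"number"},"grip":{"type":"number"}}}},"force":{"type":"number"}},"required":["motion"]}

```bash
mkdir -p pics; python3 - <<'E'
from rig import ctrl
import cv2,pickle
for n in("top","scene"):
    d=ctrl.get_image(n); pickle.dump(d,open(n+".pkl","wb")); cv2.imwrite(f"pics/{n}0.png",d["pixels"][:,:,::-1])
    print(n,d["mtx"],d["eye"],d["orientation"])
print(ctrl.get_state(),ctrl.grasp_offset)
E
```

```text
top [[451.86364086   0.         273.84775334]
 [  0.         451.86364086 218.95747892]
 [  0.           0.           1.        ]] [ 0.44537918 -0.02579776  1.09626289] [-2.12917251  2.14927831 -0.21677189]
scene [[506.02773621   0.         285.51868746]
 [  0.         506.02773621 207.24237258]
 [  0.           0.           1.        ]] [1.20535203 0.49908391 0.79449446] [-1.11592215 -2.36346443  1.04954129]
{'time': 0.1, 'joint_positions': array([-1.40952729e+00,  5.28366950e-01,  1.43377234e+00, -2.09756536e-05,
        1.18139455e+00, -1.78508212e-01]), 'joint_velocities': array([ 0.00109562, -0.0011947 , -0.00419375, -0.00114914, -0.00069103,
       -0.00148743]), 'joint_efforts': array([-5.20384074e-04, -4.40987706e+01, -1.77150697e+01,  6.33968320e-02,
        5.33765391e-02, -5.45460978e-05]), 'tcp_pos': array([ 0.20819932, -0.58855141,  0.19497396]), 'tool_rot': array([-3.09444958e+00, -5.30841306e-01,  4.18334509e-06]), 'contact_force': array([ 0.15598077, -0.50000927, -0.04151322]), 'torque': array([0.00923227, 0.03246041, 0.01096786]), 'finger_force': 0.0, 'grip_width': 1.0007659007703757} -0.0187
```

View pics/top0.png

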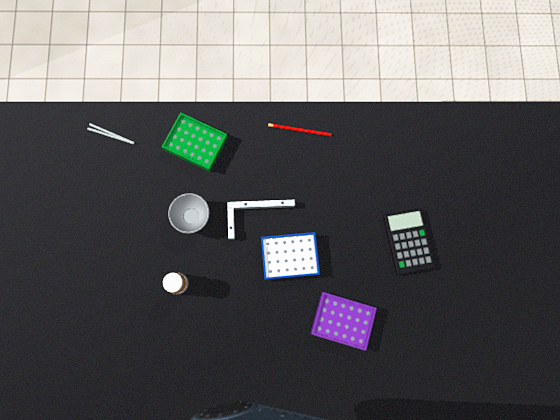

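View pics/scene0.png

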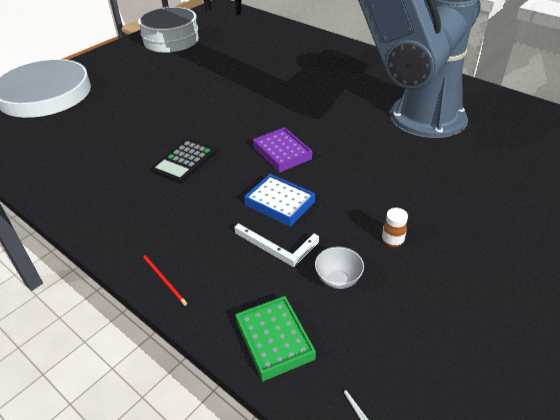

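The top view shows the stop's corner near (234,208), the blue board at about (290,256), the purple board behind it at (345,321), the bowl at (189,214) and the jar at (174,283). I'll enlarge that area.

```bash
python3 - <<'E'
import cv2,pickle
p=pickle.load(open("top.pkl","rb"))["pixels"][:,:,::-1]
cv2.imwrite("pics/crop0.png",cv2.resize(p[190:290,220:330],None,fx=6,fy=6,interpolation=cv2.INTER_CUBIC)[:600])
E
```

```text
(no output)
```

View pics/crop0.png

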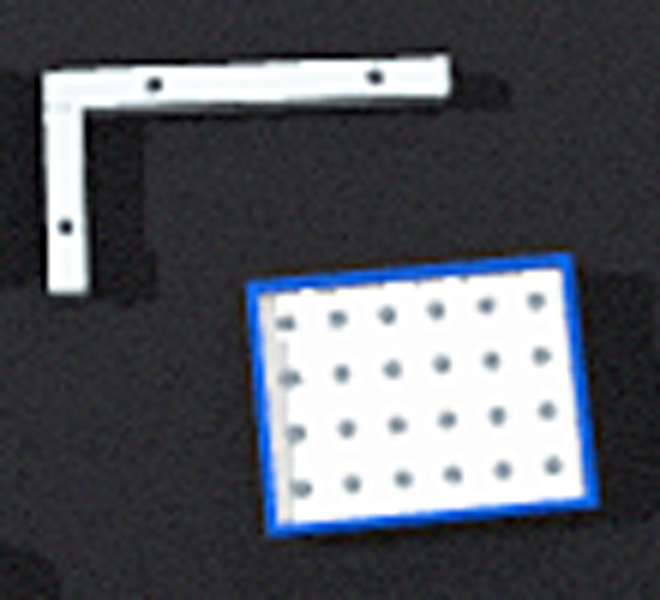

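The crop shows the stop's inside corner at (86,108), the long bar's inner end at (450,96) and the short bar's at (90,293). The board's top corners are at (246,283), (573,254), (600,508) and (270,538).

```bash
cat >h.py <<'E'
import numpy as np,cv2,pickle
from scipy.spatial.transform import Rotation as R
def px2w(d,uv,z):
    uv=np.atleast_2d(uv).astype(float)
    r=np.c_[uv,np.ones(len(uv))]@np.linalg.inv(d["mtx"]).T@R.from_rotvec(d["orientation"]).as_matrix().T
    return (d["eye"]+r*((z-d["eye"][2])/r[:,2])[:,None])[:,:2]
def crop(uv,x0,y0,f=6): return (np.array(uv)+.5)/f-.5+[x0,y0]
def fit(model,w):  # rigid 2D: w = Rm+t ; returns t, angle, rms
    m,w=np.array(model),np.array(w); a=m-m.mean(0);b=w-w.mean(0)
    th=np.arctan2((a[:,0]*b[:,1]-a[:,1]*b[:,0]).sum(),(a*b).sum())
    c,s=np.cos(th),np.sin(th);M=np.array([[c,-s],[s,c]])
    t=w.mean(0)-M@m.mean(0); return t,th,np.abs(m@M.T+t-w).max()
BM=[[.05,.065],[.05,-.065],[-.05,-.065],[-.05,.065]]
SM=[[0,0],[0,-.15],[-.075,0]]
def rel(b,s):
    c,n=np.cos(s[1]),np.sin(s[1]); return np.array([[c,n],[-n,c]])@(b[0]-s[0]),b[1]-s[1]
E
python3 - <<'E'
from h import *
d=pickle.load(open("top.pkl","rb"))
w=px2w(d,crop([[246,283],[573,254],[600,508],[270,538]],220,190),.026)
s=px2w(d,crop([[86,108],[450,96],[90,293]],220,190),.020)
b=fit(BM,w);S=fit(SM,s);print(b,S,rel(b,S),w)
print("bowl,jar,purple",px2w(d,[[189,214]],.045),px2w(d,[[174,283]],.075),px2w(d,[[321,293],[377,309],[366,349],[311,334]],.026))
E
```

```text
(array([ 0.54953677, -0.09035038]), np.float64(0.08098632781663291), np.float64(0.000730343371457675)) (array([0.66708025, 0.04442233]), np.float64(0.03125002164173521), np.float64(0.0014643795267329784)) (array([-0.12169706, -0.13103426]), np.float64(0.0497363061748977)) [[ 0.59470277 -0.02078818]
 [ 0.60533044 -0.15160502]
 [ 0.50423673 -0.15945879]
 [ 0.49387712 -0.0295495 ]]
bowl,jar,purple [[0.6475758  0.14754673]] [[0.48546827 0.17250281]] [[ 0.46052138 -0.1615014 ]
 [ 0.42218262 -0.29156034]
 [ 0.33232061 -0.26142852]
 [ 0.36748655 -0.13558024]]
```

Call:
step_arm:
  motion:
    - {"spin":0.0125}
    - {"spin":0.0125}
    - {"spin":0.0125}
    - {"spin":0.0118}
    - {}

```text
$.motion[0]: bad value
```

```bash
cat >>h.py <<'E'
def plan(*T,yaw=.0313):
    from rig import ctrl
    s=ctrl.get_state();Rm=R.from_rotvec(s["tool_rot"]).as_matrix()
    cur=s["tcp_pos"];p=cur
    print("tcp",p.round(4),"yaw",np.arctan2(Rm[1,0],Rm[0,0]).round(4),"F",s["contact_force"].round(1),"t",s["time"])
    print("spin",((np.arctan2(Rm[1,0],Rm[0,0])-yaw)/2/np.pi).round(4))
    for t in T: t=np.array(t); print(t.round(3),"slide total",(Rm.T@(t-p)/.3).round(4)); p=t
def sw(x,y,z,s=(np.array([0.6671,0.0444]),.0313)):
    c,n=np.cos(s[1]),np.sin(s[1]); return [*(np.array([[c,-n],[n,c]])@[x,y]+s[0]),z]
E
python3 -c "
from h import *
plan(sw(-.198,-.131,.12),sw(-.198,-.131,.010),sw(-.1155,-.131,.01))"
```

```text
tcp [ 0.2082 -0.5886  0.195 ] yaw 0.3398 F [ 0.2 -0.5 -0. ] t 0.1
spin 0.0491
[ 0.473 -0.093  0.12 ] slide total [ 1.3839 -1.2632  0.2528]
[ 0.473 -0.093  0.01 ] slide total [-1.000e-04  7.000e-04  3.667e-01]
[ 0.556 -0.09   0.01 ] slide total [ 2.62e-01  8.35e-02 -1.00e-04]
```

Call:
step_arm:
  motion:
    - {"slide":[0,0,0],"spin":0.0125,"grip":0}
    - {"slide":[0,0,0],"spin":0.0125,"grip":0}
    - {"slide":[0,0,0],"spin":0.0125,"grip":0}
    - {"slide":[0,0,0],"spin":0.0117,"grip":0}
    - {"slide":[0,0,0],"spin":0,"grip":0}

```text
time: 0.6
tcp_pos: [0.2083, -0.5889, 0.1953]
tool_rot: [-3.14, -0.048, 0.0]
contact_force: [0.5, 0.1, 0.4]
grip_width: 1.001
finger_force: 0.0
```

```bash
python3 -c "
from h import *
plan(sw(-.198,-.131,.12),sw(-.198,-.131,.010),sw(-.1155,-.131,.01))"
```

```text
tcp [ 0.2083 -0.5889  0.1953] yaw 0.0308 F [0.5 0.1 0.4] t 0.6
spin -0.0001
[ 0.473 -0.093  0.12 ] slide total [ 0.934  -1.6255  0.2528]
[ 0.473 -0.093  0.01 ] slide total [1.000e-04 4.000e-04 3.667e-01]
[ 0.556 -0.09   0.01 ] slide total [ 2.75e-01 -1.00e-04 -0.00e+00]
```

Call:
step_arm:
  motion:
    - {"slide":[0.052,-0.09,0.014],"spin":0,"grip":0}
    - {"slide":[0.052,-0.09,0.014],"spin":0,"grip":0}
    - {"slide":[0.052,-0.09,0.014],"spin":0,"grip":0}
    - {"slide":[0.052,-0.09,0.014],"spin":0,"grip":0}
    - {"slide":[0.052,-0.09,0.014],"spin":0,"grip":0}
    - {"slide":[0.052,-0.09,0.014],"spin":0,"grip":0}
    - {"slide":[0.052,-0.09,0.014],"spin":0,"grip":0}
    - {"slide":[0.052,-0.09,0.014],"spin":0,"grip":0}
    - {"slide":[0.052,-0.09,0.014],"spin":0,"grip":0}

```text
time: 1.5
tcp_pos: [0.3416, -0.3408, 0.1579]
tool_rot: [-3.141, -0.051, 0.0]
contact_force: [0.3, 0.3, 0.4]
grip_width: 0.999
finger_force: 0.0
```

Call:
step_arm:
  motion:
    - {"slide":[0.052,-0.09,0.014],"spin":0,"grip":0}
    - {"slide":[0.052,-0.09,0.014],"spin":0,"grip":0}
    - {"slide":[0.052,-0.09,0.014],"spin":0,"grip":0}
    - {"slide":[0.052,-0.09,0.014],"spin":0,"grip":0}
    - {"slide":[0.052,-0.09,0.014],"spin":0,"grip":0}
    - {"slide":[0.052,-0.09,0.014],"spin":0,"grip":0}
    - {"slide":[0.052,-0.09,0.014],"spin":0,"grip":0}
    - {"slide":[0.052,-0.09,0.014],"spin":0,"grip":0}
    - {"slide":[0,0,0],"spin":0,"grip":0}
    - {"slide":[0,0,0],"spin":0,"grip":0}

```text
time: 2.5
tcp_pos: [0.4593, -0.1218, 0.1243]
tool_rot: [3.141, 0.053, -0.001]
contact_force: [-0.7, -0.1, 1.2]
grip_width: 1.002
finger_force: 0.0
```

```bash
python3 -c "
from h import *
plan(sw(-.198,-.131,.12),sw(-.198,-.131,.010),sw(-.1155,-.131,.01))"
```

```text
tcp [ 0.4593 -0.1218  0.1243] yaw 0.0339 F [-0.7 -0.1  1.2] t 2.5
spin 0.0004
[ 0.473 -0.093  0.12 ] slide total [ 0.0498 -0.0954  0.0143]
[ 0.473 -0.093  0.01 ] slide total [ 2.000e-04 -0.000e+00  3.667e-01]
[ 0.556 -0.09   0.01 ] slide total [ 2.75e-01  7.00e-04 -1.00e-04]
```

Call:
step_arm:
  motion:
    - {"slide":[0.025,-0.048,0.007],"spin":0.0004,"grip":0}
    - {"slide":[0.025,-0.047,0.007],"spin":0,"grip":0}
    - {"slide":[0,0,0.075],"spin":0,"grip":0}
    - {"slide":[0,0,0.075],"spin":0,"grip":0}
    - {"slide":[0,0,0.075],"spin":0,"grip":0}
    - {"slide":[0,0,0.06],"spin":0,"grip":0}
    - {"slide":[0,0,0.05],"spin":0,"grip":0}
    - {"slide":[0,0,0.03],"spin":0,"grip":0}
    - {"slide":[0,0,0],"spin":0,"grip":0}
    - {"slide":[0,0,0],"spin":0,"grip":0}

```text
time: 3.5
tcp_pos: [0.4736, -0.0941, 0.011]
tool_rot: [3.141, 0.043, 0.001]
contact_force: [-0.1, -0.3, 0.8]
grip_width: 0.999
finger_force: 0.0
```

```bash
python3 - <<'E'
from h import *
from rig import ctrl
plan(sw(-.1155,-.131,.01))
d=ctrl.get_image("top");cv2.imwrite("pics/top1.png",cv2.resize(d["pixels"][190:290,200:330,::-1],None,fx=6,fy=6))
E
```

```text
tcp [ 0.4736 -0.0941  0.011 ] yaw 0.0275 F [-0.1 -0.3  0.8] t 3.5
spin -0.0006
[ 0.556 -0.09   0.01 ] slide total [ 0.274  -0.0055  0.0036]
```

View pics/top1.png

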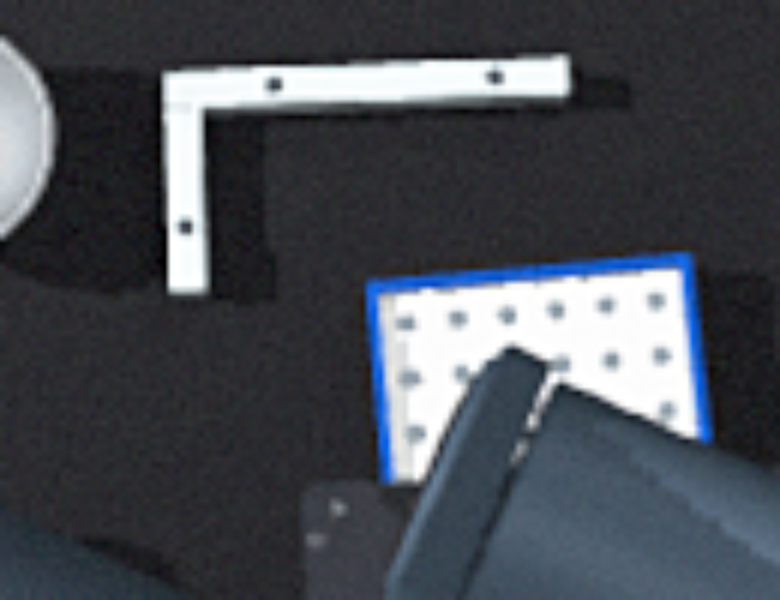

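The board at (368,283)–(692,254) hasn't moved, and the fingers are down behind it. Next is the push forward.

Call:
step_arm:
  motion:
    - {"slide":[0.026,-0.001,0.001],"spin":-0.0006,"grip":0}
    - {"slide":[0.026,0,0],"spin":0,"grip":0}
    - {"slide":[0.026,0,0],"spin":0,"grip":0}
    - {"slide":[0.026,0,0],"spin":0,"grip":0}
    - {"slide":[0.026,0,0],"spin":0,"grip":0}
    - {"slide":[0.026,0,0],"spin":0,"grip":0}
    - {"slide":[0.026,0,0],"spin":0,"grip":0}
    - {"slide":[0.026,0,0],"spin":0,"grip":0}
    - {"slide":[0.026,0,0],"spin":0,"grip":0}
    - {"slide":[0.02,0,0],"spin":0,"grip":0}

```text
time: 4.55
tcp_pos: [0.5505, -0.0907, 0.0104]
tool_rot: [3.141, 0.05, 0.001]
contact_force: [0.1, 0.5, -0.2]
grip_width: 1.002
finger_force: 0.0
```

Call:
step_arm:
  motion:
    - {"slide":[0.01,0,0],"spin":0,"grip":0}
    - {"slide":[0,0,0],"spin":0,"grip":0}
    - {"slide":[0,0,0],"spin":0,"grip":0}

```text
time: 4.85
tcp_pos: [0.5523, -0.0905, 0.0104]
tool_rot: [-3.141, -0.05, 0.001]
contact_force: [0.3, 1.0, 0.2]
grip_width: 0.998
finger_force: 0.0
```

```bash
python3 - <<'E'
from h import *
from rig import ctrl
plan(sw(-.1095,-.131,.01))
d=ctrl.get_image("top");cv2.imwrite("pics/top2.png",cv2.resize(d["pixels"][190:290,200:330,::-1],None,fx=6,fy=6))
E
```

```text
tcp [ 0.5523 -0.0905  0.0104] yaw 0.032 F [0.3 1.  0.2] t 4.85
spin 0.0001
[ 0.562 -0.09   0.01 ] slide total [ 0.0317 -0.0007  0.0013]
```

View pics/top2.png

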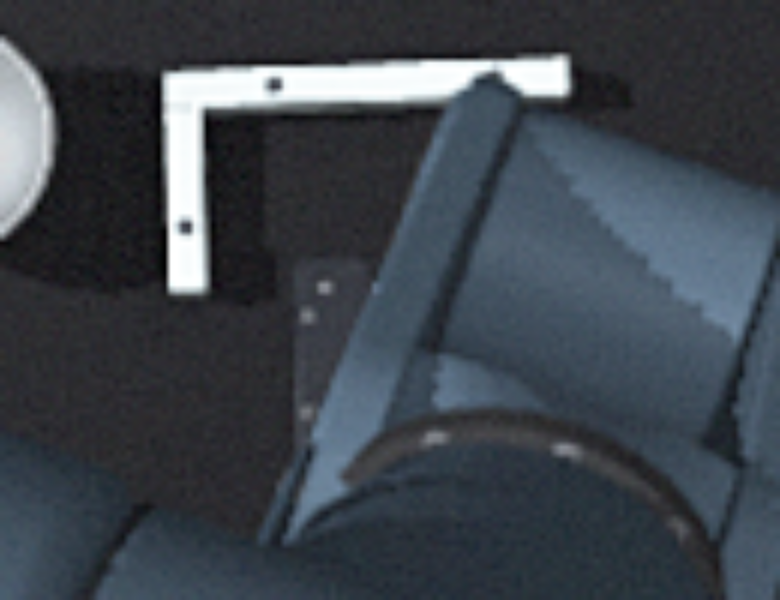

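The arm hides the board in this view, so I'll use the force reading to find the bar.

Call:
step_arm:
  motion:
    - {"slide":[0.01,0,0],"spin":0,"grip":0}
    - {"slide":[0.01,0,0],"spin":0,"grip":0}
    - {"slide":[0.005,0,0],"spin":0,"grip":0}

```text
time: 5.2
tcp_pos: [0.5607, -0.0905, 0.0106]
tool_rot: [3.141, 0.05, 0.001]
contact_force: [0.3, 0.6, 0.3]
grip_width: 1.001
finger_force: 0.0
```

Call:
step_arm:
  motion:
    - {"slide":[0.008,0,0],"spin":0,"grip":0}
    - {"slide":[0,0,0],"spin":0,"grip":0}

```text
time: 5.4
tcp_pos: [0.5631, -0.0904, 0.0105]
tool_rot: [3.141, 0.05, 0.001]
contact_force: [-0.1, -0.5, 0.2]
grip_width: 0.998
finger_force: 0.0
```

```bash
python3 - <<'E'
from h import *
from rig import ctrl
d=ctrl.get_image("scene");pickle.dump(d,open("s1.pkl","wb"));cv2.imwrite("pics/s1.png",cv2.resize(d["pixels"][160:280,220:380,::-1],None,fx=5,fy=5,interpolation=cv2.INTER_CUBIC))
E
```

```text
(no output)
```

View pics/s1.png

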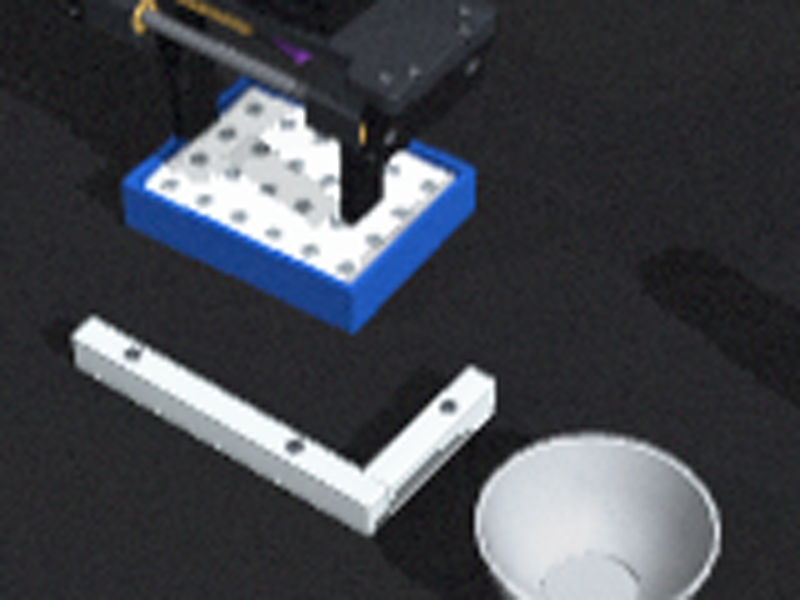

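Crop of the scene view: the board sits about where it started, with its far-left bottom corner near (352,332). The fingers are over its face, with one tip at about (352,222), so they passed over the rim. The open fingertips must sit higher than the TCP. I'll measure both.

```bash
python3 - <<'E'
from h import *
d=pickle.load(open("s1.pkl","rb"))
w=px2w(d,crop([[354,288],[124,184],[474,168]],220,160,5),.026);print("board FL,FR,NL top",w)
for z in(.01,.02,.025,.03,.04):print(z,px2w(d,crop([[341,216],[352,225],[383,202]],220,160,5),z).round(4).tolist())
print("stop check",px2w(d,crop([[362,470],[92,318]],220,160,5),.02))
E
```

```text
board FL,FR,NL top [[ 0.59292274 -0.01936899]
 [ 0.6058684  -0.14596862]
 [ 0.49646661 -0.02714275]]
0.01 [[0.5468, -0.0655], [0.5484, -0.0576], [0.5272, -0.0564]]
0.02 [[0.5552, -0.0583], [0.5568, -0.0505], [0.5358, -0.0493]]
0.025 [[0.5594, -0.0547], [0.561, -0.0469], [0.5401, -0.0458]]
0.03 [[0.5636, -0.0511], [0.5652, -0.0434], [0.5445, -0.0423]]
0.04 [[0.572, -0.0439], [0.5735, -0.0363], [0.5531, -0.0352]]
stop check [[ 0.66946056  0.04796557]
 [ 0.67470289 -0.1008434 ]]
```

The board hasn't moved. Open, the tips sit well above the TCP. I'll raise the arm, go back, shut the fingers and push with them closed.

Call:
step_arm:
  motion:
    - {"slide":[0,0,-0.06],"spin":0,"grip":0}
    - {"slide":[0,0,-0.06],"spin":0,"grip":0}
    - {"slide":[-0.07,0,-0.02],"spin":0,"grip":0.5}
    - {"slide":[-0.08,0,0],"spin":0,"grip":1}
    - {"slide":[-0.08,0,0],"spin":0,"grip":1}
    - {"slide":[-0.07,0,0],"spin":0,"grip":1}
    - {"slide":[0,0,0],"spin":0,"grip":1}
    - {"slide":[0,0,0],"spin":0,"grip":1}
    - {"slide":[0,0,0],"spin":0,"grip":1}

```text
time: 6.35
tcp_pos: [0.4745, -0.0938, 0.0527]
tool_rot: [3.14, 0.05, 0.004]
contact_force: [0.3, -0.3, 0.8]
grip_width: 0.449
finger_force: 0.0
```

```bash
python3 - <<'E'
from h import *
plan(sw(-.199,-.130,.01))
E
```

```text
tcp [ 0.4745 -0.0938  0.0527] yaw 0.0319 F [ 0.3 -0.3  0.8] t 6.35
spin 0.0001
[ 0.472 -0.092  0.01 ] slide total [-0.0074 -0.0071  0.1422]
```

Call:
step_arm:
  motion:
    - {"slide":[-0.007,-0.007,0],"spin":0,"grip":1}
    - {"slide":[0,0,0],"spin":0,"grip":1}
    - {"slide":[0,0,0],"spin":0,"grip":1}
    - {"slide":[0,0,0],"spin":0,"grip":1}
    - {"slide":[0,0,0],"spin":0,"grip":1}
    - {"slide":[0,0,0.05],"spin":0,"grip":1}
    - {"slide":[0,0,0.05],"spin":0,"grip":1}
    - {"slide":[0,0,0.036],"spin":0,"grip":1}
    - {"slide":[0,0,0],"spin":0,"grip":1}
    - {"slide":[0,0,0],"spin":0,"grip":1}

```text
time: 7.35
tcp_pos: [0.4703, -0.0911, 0.0116]
tool_rot: [-3.141, -0.05, 0.001]
contact_force: [-0.6, 0.4, -0.5]
grip_width: 0.001
finger_force: 0.0
```

```bash
python3 - <<'E'
from h import *
plan(sw(-.1815,-.130,.01),sw(-.1095,-.130,.01))
E
```

```text
tcp [ 0.4703 -0.0911  0.0116] yaw 0.0319 F [-0.6  0.4 -0.5] t 7.35
spin 0.0001
[ 0.49  -0.091  0.01 ] slide total [0.0647 0.0024 0.0051]
[ 0.562 -0.089  0.01 ] slide total [ 2.4e-01  1.0e-04 -1.0e-04]
```

Call:
step_arm:
  motion:
    - {"slide":[0.03,0,0.005],"spin":0,"grip":1}
    - {"slide":[0.03,0,0],"spin":0,"grip":1}
    - {"slide":[0.03,0,0],"spin":0,"grip":1}
    - {"slide":[0.03,0,0],"spin":0,"grip":1}
    - {"slide":[0.03,0,0],"spin":0,"grip":1}

```text
time: 7.85
tcp_pos: [0.5166, -0.0897, 0.0104]
tool_rot: [3.141, 0.051, 0.001]
contact_force: [-1.3, 1.3, -0.3]
grip_width: 0.007
finger_force: 0.0
```

Call:
step_arm:
  motion:
    - {"slide":[0.03,0,0],"spin":0,"grip":1}
    - {"slide":[0.03,0,0],"spin":0,"grip":1}
    - {"slide":[0.03,0,0],"spin":0,"grip":1}
    - {"slide":[0.03,0,0],"spin":0,"grip":1}

```text
time: 8.25
tcp_pos: [0.5521, -0.0885, 0.0101]
tool_rot: [-3.141, -0.05, 0.0]
contact_force: [0.2, 0.2, -0.2]
grip_width: 0.006
finger_force: 0.0
```

Call:
step_arm:
  motion:
    - {"slide":[0.015,0,0],"spin":0,"grip":1}
    - {"slide":[0.01,0,0],"spin":0,"grip":1}

```text
time: 8.45
tcp_pos: [0.5593, -0.0883, 0.0101]
tool_rot: [-3.141, -0.05, 0.0]
contact_force: [0.6, -0.3, 0.6]
grip_width: 0.001
finger_force: 0.0
```

```bash
python3 - <<'E'
from h import *
from rig import ctrl
plan(sw(-.1095,-.130,.01))
d=ctrl.get_image("scene");pickle.dump(d,open("s2.pkl","wb"));cv2.imwrite("pics/s2.png",cv2.resize(d["pixels"][160:280,220:380,::-1],None,fx=5,fy=5,interpolation=cv2.INTER_CUBIC))
E
```

```text
tcp [ 0.5593 -0.0883  0.0101] yaw 0.0321 F [ 0.6 -0.3  0.6] t 8.45
spin 0.0001
[ 0.562 -0.089  0.01 ] slide total [0.008  0.0026 0.0002]
```

View pics/s2.png

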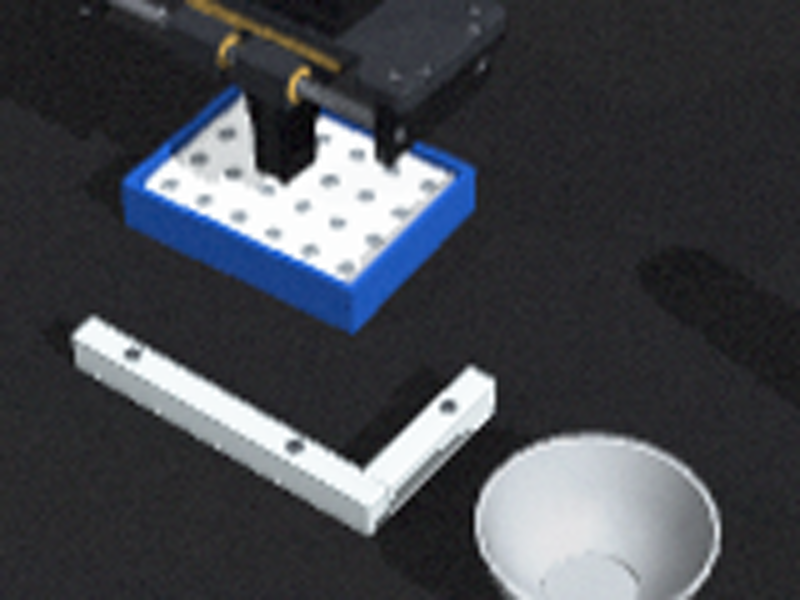

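The board is unmoved again and the finger tip at about (285,185) is still above its face. So the reported TCP z disagrees with the pictures, and I'll work out by how much.

```bash
python3 - <<'E'
from h import *
from rig import ctrl
d=pickle.load(open("s2.pkl","rb"))
for z in(.01,.02,.03,.035,.04,.05):print(z,px2w(d,crop([[285,185],[258,170],[315,158]],220,160,5),z).round(4).tolist())
s=ctrl.get_state();print(s["tcp_pos"],s["joint_positions"].round(4))
d=ctrl.get_image("wrist");pickle.dump(d,open("w.pkl","wb"));print(d["eye"],d["orientation"],d["mtx"][0,0])
cv2.imwrite("pics/w.png",d["pixels"][:,:,::-1])
E
```

```text
0.01 [[0.5466, -0.0998], [0.5465, -0.1168], [0.523, -0.1013]]
0.02 [[0.555, -0.0922], [0.5549, -0.1089], [0.5317, -0.0937]]
0.03 [[0.5634, -0.0845], [0.5633, -0.1011], [0.5404, -0.086]]
0.035 [[0.5676, -0.0807], [0.5675, -0.0971], [0.5448, -0.0822]]
0.04 [[0.5718, -0.0769], [0.5717, -0.0932], [0.5491, -0.0784]]
0.05 [[0.5802, -0.0693], [0.5801, -0.0854], [0.5578, -0.0707]]
[ 0.55966314 -0.08836129  0.01012012] [-3.5380e-01  7.2350e-01  1.7152e+00  1.0000e-04  7.0230e-01  1.1850e+00]
[ 0.62557066 -0.08588572  0.19930226] [ 2.12159843 -2.05419144 -0.25558613] 325.19226210127806
```

View pics/w.png

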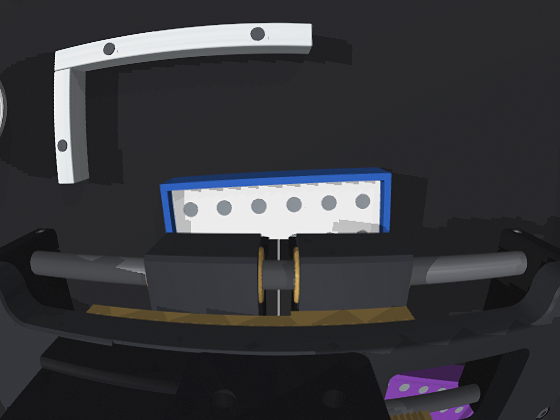

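xy agrees with the pictures, but the tips are really at about z = 0.037 with 0.010 reported. I'll go back behind the board and feel for the bench with small steps down.

Call:
step_arm:
  motion:
    - {"slide":[0,0,-0.04],"spin":0,"grip":1}
    - {"slide":[-0.075,0,0],"spin":0,"grip":1}
    - {"slide":[-0.075,0,0],"spin":0,"grip":1}
    - {"slide":[-0.075,0,0],"spin":0,"grip":1}
    - {"slide":[-0.077,0,0],"spin":0,"grip":1}
    - {"slide":[0,0,0.02],"spin":0,"grip":1}
    - {"slide":[0,0,0.02],"spin":0,"grip":1}
    - {"slide":[0,0,0.02],"spin":0,"grip":1}
    - {"slide":[0,0,0],"spin":0,"grip":1}

```text
time: 9.45
tcp_pos: [0.4692, -0.0914, 0.0034]
tool_rot: [3.141, 0.05, 0.0]
contact_force: [-1.2, 0.1, -0.3]
grip_width: 0.007
finger_force: 0.0
```

Call:
step_arm:
  motion:
    - {"slide":[0,0,0.015],"spin":0,"grip":1}
    - {"slide":[0,0,0],"spin":0,"grip":1}

```text
time: 9.65
tcp_pos: [0.4685, -0.0911, -0.0009]
tool_rot: [-3.141, -0.051, 0.001]
contact_force: [-0.5, -0.4, -0.1]
grip_width: 0.004
finger_force: 0.0
```

Call:
step_arm:
  motion:
    - {"slide":[0,0,0.015],"spin":0,"grip":1}
    - {"slide":[0,0,0.012],"spin":0,"grip":1}
    - {"slide":[0,0,0],"spin":0,"grip":1}

```text
time: 9.95
tcp_pos: [0.468, -0.091, -0.0089]
tool_rot: [-3.141, -0.05, 0.001]
contact_force: [0.1, 1.0, -1.1]
grip_width: 0.003
finger_force: 0.0
```

Call:
step_arm:
  motion:
    - {"slide":[0,0,0.01],"spin":0,"grip":1}
    - {"slide":[0,0,0.01],"spin":0,"grip":1}
    - {"slide":[0,0,0],"spin":0,"grip":1}

```text
time: 10.25
tcp_pos: [0.4681, -0.0911, -0.0148]
tool_rot: [-3.141, -0.05, 0.001]
contact_force: [0.1, 0.2, 0.5]
grip_width: -0.0
finger_force: 0.0
```

Call:
step_arm:
  motion:
    - {"slide":[0,0,0.01],"spin":0,"grip":1}
    - {"slide":[0,0,0],"spin":0,"grip":1}

```text
time: 10.45
tcp_pos: [0.4682, -0.0912, -0.0177]
tool_rot: [-3.141, -0.05, 0.001]
contact_force: [0.4, -0.4, -0.4]
grip_width: 0.008
finger_force: 0.0
```

Call:
step_arm:
  motion:
    - {"slide":[0.03,0,0],"spin":0,"grip":1}
    - {"slide":[0.03,0,0],"spin":0,"grip":1}
    - {"slide":[0.03,0,0],"spin":0,"grip":1}
    - {"slide":[0.03,0,0],"spin":0,"grip":1}
    - {"slide":[0.03,0,0],"spin":0,"grip":1}

```text
time: 10.95
tcp_pos: [0.5135, -0.0894, -0.0174]
tool_rot: [-3.141, -0.051, 0.002]
contact_force: [-1.2, 0.5, 1.9]
grip_width: 0.008
finger_force: 1.0
```

Call:
step_arm:
  motion:
    - {"slide":[0.03,0,0],"spin":0,"grip":1}
    - {"slide":[0.03,0,0],"spin":0,"grip":1}
    - {"slide":[0.03,0,0],"spin":0,"grip":1}
    - {"slide":[0.03,0,0],"spin":0,"grip":1}

```text
time: 11.35
tcp_pos: [0.5499, -0.0885, -0.0175]
tool_rot: [-3.141, -0.05, 0.0]
contact_force: [-1.9, -0.6, 1.5]
grip_width: 0.008
finger_force: 1.0
```

Call:
step_arm:
  motion:
    - {"slide":[0.015,0,0],"spin":0,"grip":1}
    - {"slide":[0.01,0,0],"spin":0,"grip":1}

```text
time: 11.55
tcp_pos: [0.5573, -0.0884, -0.0174]
tool_rot: [3.141, 0.05, 0.0]
contact_force: [-2.4, -0.2, 2.1]
grip_width: 0.006
finger_force: 1.2
```

Call:
step_arm:
  motion:
    - {"slide":[0.01,0,0],"spin":0,"grip":1}
    - {"slide":[0.005,0,0],"spin":0,"grip":1}

```text
time: 11.75
tcp_pos: [0.5614, -0.0882, -0.0175]
tool_rot: [-3.141, -0.05, -0.0]
contact_force: [-1.7, -1.1, 1.1]
grip_width: 0.006
finger_force: 1.0
```

Now it's pushing, at about 2 N. I'll go on until the force rises at the bar.

Call:
step_arm:
  motion:
    - {"slide":[0.005,0,0],"spin":0,"grip":1}
    - {"slide":[0.005,0,0],"spin":0,"grip":1}

```text
time: 11.95
tcp_pos: [0.5622, -0.088, -0.0176]
tool_rot: [-3.141, -0.051, 0.007]
contact_force: [-8.1, -2.7, 4.5]
grip_width: 0.008
finger_force: 3.6
```

Call:
step_arm:
  motion:
    - {"slide":[0.004,0,0],"spin":0,"grip":1}
    - {"slide":[0,0,0],"spin":0,"grip":1}

```text
time: 12.15
tcp_pos: [0.5622, -0.0879, -0.0177]
tool_rot: [-3.14, -0.051, 0.01]
contact_force: [-7.6, -3.5, 4.1]
grip_width: 0.005
finger_force: 3.6
```

```bash
python3 - <<'E'
from h import *
from rig import ctrl
plan()
d=ctrl.get_image("scene");pickle.dump(d,open("s3.pkl","wb"));cv2.imwrite("pics/s3.png",cv2.resize(d["pixels"][160:280,220:380,::-1],None,fx=5,fy=5,interpolation=cv2.INTER_CUBIC))
E
```

```text
tcp [ 0.5622 -0.0879 -0.0177] yaw 0.0326 F [-7.6 -3.5  4.1] t 12.15
spin 0.0002
```

View pics/s3.png

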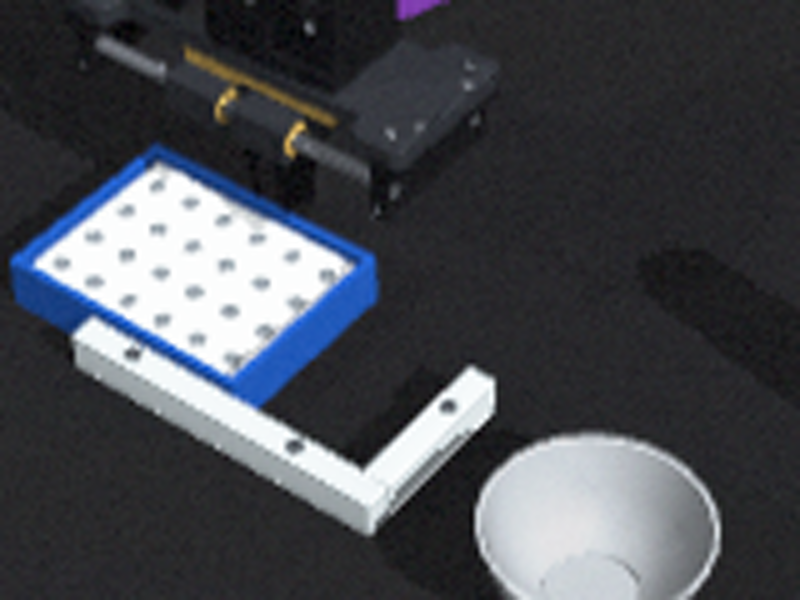

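The scene view shows the board's far edge flush on the long bar, with top corners at FL (237,385), FR (14,262), NL (378,262) and NR (155,147). Next I measure it and plan the leftward push.

```bash
python3 - <<'E'
from h import *
d=pickle.load(open("s3.pkl","rb"))
w=px2w(d,crop([[237,385],[14,262],[155,147],[378,262]],220,160,5),.026)
S=(px2w(d,crop([[362,470]],220,160,5),.02)[0],.0313)
b=fit(BM,w);print(b,rel(b,S))
y=rel(b,S)[0][1]
plan(sw(-.124,-.131,-.017),sw(-.124,-.131,.033),sw(-.049,y-.065-.04,.033),sw(-.049,y-.105,-.017),sw(-.049,-.145,-.017))
E
```

```text
(array([ 0.62388232, -0.08566983]), np.float64(0.03492857934254235), np.float64(0.002041093918152881)) (array([-0.04973803, -0.13214358]), np.float64(0.0036285793425423485))
tcp [ 0.5622 -0.0879 -0.0177] yaw 0.0326 F [-6.9 -2.7  3.4] t 12.2
spin 0.0002
[ 0.547 -0.09  -0.017] slide total [-0.0499  0.0069 -0.0019]
[ 0.547 -0.09   0.033] slide total [-0.0011 -0.0002 -0.1667]
[ 0.626 -0.194  0.033] slide total [ 0.2495  0.3541 -0.002 ]
[ 0.626 -0.194 -0.017] slide total [0.0011 0.0002 0.1667]
[ 0.623 -0.102 -0.017] slide total [ 0.0004 -0.3071  0.0004]
```

Call:
step_arm:
  motion:
    - {"slide":[-0.05,0,0],"spin":0,"grip":1}
    - {"slide":[0,0,-0.08],"spin":0,"grip":1}
    - {"slide":[0,0,-0.085],"spin":0,"grip":1}
    - {"slide":[0.05,0.072,0],"spin":0,"grip":1}
    - {"slide":[0.05,0.072,0],"spin":0,"grip":1}
    - {"slide":[0.05,0.072,0],"spin":0,"grip":1}
    - {"slide":[0.05,0.072,0],"spin":0,"grip":1}
    - {"slide":[0.05,0.072,0],"spin":0,"grip":1}
    - {"slide":[0,0,0],"spin":0,"grip":1}
    - {"slide":[0,0,0],"spin":0,"grip":1}

```text
time: 13.2
tcp_pos: [0.6292, -0.1944, 0.0319]
tool_rot: [-3.141, -0.049, -0.001]
contact_force: [-0.1, -0.2, -0.2]
grip_width: -0.001
finger_force: 0.0
```

```bash
python3 - <<'E'
from h import *
plan(sw(-.049,-.237,.033),sw(-.049,-.237,-.017))
E
```

```text
tcp [ 0.6292 -0.1944  0.0319] yaw 0.0309 F [-0.1 -0.2 -0.2] t 13.2
spin -0.0001
[ 0.626 -0.194  0.033] slide total [-0.012  -0.0015 -0.0037]
[ 0.626 -0.194 -0.017] slide total [-1.000e-04  0.000e+00  1.667e-01]
```

Call:
step_arm:
  motion:
    - {"slide":[-0.012,0,0.05],"spin":0,"grip":1}
    - {"slide":[0,0,0.05],"spin":0,"grip":1}
    - {"slide":[0,0,0.062],"spin":0,"grip":1}
    - {"slide":[0,0,0],"spin":0,"grip":1}

```text
time: 13.6
tcp_pos: [0.6223, -0.192, -0.0196]
tool_rot: [-3.138, -0.051, 0.01]
contact_force: [-0.2, -1.3, -1.2]
grip_width: 0.004
finger_force: 0.0
```

Call:
step_arm:
  motion:
    - {"slide":[0,-0.03,0],"spin":0,"grip":1}
    - {"slide":[0,-0.03,0],"spin":0,"grip":1}
    - {"slide":[0,-0.03,0],"spin":0,"grip":1}
    - {"slide":[0,-0.03,0],"spin":0,"grip":1}
    - {"slide":[0,-0.03,0],"spin":0,"grip":1}

```text
time: 14.1
tcp_pos: [0.6244, -0.1491, -0.0157]
tool_rot: [3.139, 0.052, 0.002]
contact_force: [-0.8, -3.4, 2.6]
grip_width: 0.001
finger_force: 1.5
```

Call:
step_arm:
  motion:
    - {"slide":[0,-0.03,0],"spin":0,"grip":1}
    - {"slide":[0,-0.03,0],"spin":0,"grip":1}
    - {"slide":[0,-0.03,0],"spin":0,"grip":1}
    - {"slide":[0,-0.02,0],"spin":0,"grip":1}
    - {"slide":[0,-0.01,0],"spin":0,"grip":1}

```text
time: 14.6
tcp_pos: [0.6226, -0.1123, -0.0166]
tool_rot: [-3.141, -0.051, 0.0]
contact_force: [-0.1, -2.4, 3.0]
grip_width: 0.004
finger_force: 1.1
```

```bash
python3 - <<'E'
from h import *
plan(sw(-.049,-.1395,-.017))
E
```

```text
tcp [ 0.6226 -0.1123 -0.0166] yaw 0.0326 F [-0.1 -2.4  3. ] t 14.6
spin 0.0002
[ 0.622 -0.097 -0.017] slide total [ 0.0012 -0.0526  0.0013]
```

Call:
step_arm:
  motion:
    - {"slide":[0,-0.015,0],"spin":0,"grip":1}
    - {"slide":[0,-0.01,0],"spin":0,"grip":1}

```text
time: 14.8
tcp_pos: [0.6224, -0.1055, -0.0166]
tool_rot: [-3.141, -0.05, 0.0]
contact_force: [-0.2, -1.4, 0.5]
grip_width: 0.004
finger_force: 1.1
```

Call:
step_arm:
  motion:
    - {"slide":[0,-0.006,0],"spin":0,"grip":1}
    - {"slide":[0,-0.006,0],"spin":0,"grip":1}

```text
time: 15.0
tcp_pos: [0.6223, -0.1022, -0.0166]
tool_rot: [-3.141, -0.05, 0.0]
contact_force: [0.2, -2.0, 0.5]
grip_width: 0.008
finger_force: 1.0
```

Call:
step_arm:
  motion:
    - {"slide":[0,-0.005,0],"spin":0,"grip":1}
    - {"slide":[0,-0.005,0],"spin":0,"grip":1}

```text
time: 15.2
tcp_pos: [0.6222, -0.0991, -0.0166]
tool_rot: [-3.141, -0.05, 0.0]
contact_force: [0.2, -2.0, 1.4]
grip_width: 0.008
finger_force: 1.0
```

Call:
step_arm:
  motion:
    - {"slide":[0,-0.005,0],"spin":0,"grip":1}
    - {"slide":[0,-0.005,0],"spin":0,"grip":1}

```text
time: 15.4
tcp_pos: [0.622, -0.0961, -0.0166]
tool_rot: [-3.141, -0.05, 0.0]
contact_force: [0.1, -1.6, 0.0]
grip_width: 0.002
finger_force: 0.9
```

Call:
step_arm:
  motion:
    - {"slide":[0,-0.005,0],"spin":0,"grip":1}
    - {"slide":[0,0,0],"spin":0,"grip":1}

```text
time: 15.6
tcp_pos: [0.622, -0.0942, -0.0166]
tool_rot: [-3.141, -0.05, 0.0]
contact_force: [0.5, -1.0, -0.0]
grip_width: 0.002
finger_force: 0.4
```

Call:
step_arm:
  motion:
    - {"slide":[0,-0.005,0],"spin":0,"grip":1}
    - {"slide":[0,-0.003,0],"spin":0,"grip":1}

```text
time: 15.8
tcp_pos: [0.6219, -0.0939, -0.0166]
tool_rot: [3.138, 0.052, -0.0]
contact_force: [-0.6, -8.5, -0.7]
grip_width: 0.001
finger_force: 4.2
```

Call:
step_arm:
  motion:
    - {"slide":[0,-0.004,0],"spin":0,"grip":1}
    - {"slide":[0,-0.003,0],"spin":0,"grip":1}

```text
time: 16.0
tcp_pos: [0.622, -0.094, -0.0165]
tool_rot: [3.136, 0.054, -0.0]
contact_force: [-2.9, -14.0, 0.6]
grip_width: 0.008
finger_force: 6.9
```

The force rose to 14 N, so the board is against the short bar. I'll back off, lift clear and check with the top camera.

Call:
step_arm:
  motion:
    - {"slide":[0,0.06,0],"spin":0,"grip":1}
    - {"slide":[0,0.08,-0.08],"spin":0,"grip":1}
    - {"slide":[0,0.12,-0.1],"spin":0,"grip":1}
    - {"slide":[0,0.12,-0.08],"spin":0,"grip":1}
    - {"slide":[-0.05,0.12,0],"spin":0,"grip":1}
    - {"slide":[-0.08,0.12,0],"spin":0,"grip":1}
    - {"slide":[-0.08,0.12,0],"spin":0,"grip":1}
    - {"slide":[-0.08,0.12,0],"spin":0,"grip":1}
    - {"slide":[0,0,0],"spin":0,"grip":1}
    - {"slide":[0,0,0],"spin":0,"grip":1}

```text
time: 17.0
tcp_pos: [0.5424, -0.3515, 0.0612]
tool_rot: [-3.14, -0.045, -0.0]
contact_force: [0.1, -0.3, -0.4]
grip_width: 0.005
finger_force: 0.0
```

```bash
python3 - <<'E'
from h import *
from rig import ctrl
plan()
for n,z in(("top",0),("scene",0)):
    d=ctrl.get_image(n);pickle.dump(d,open(n+"4.pkl","wb"))
    p=d["pixels"]; 
    if n=="top": cv2.imwrite("pics/top4.png",cv2.resize(p[190:290,200:330,::-1],None,fx=6,fy=6,interpolation=cv2.INTER_CUBIC))
E
```

```text
tcp [ 0.5424 -0.3515  0.0612] yaw 0.0286 F [ 0.1 -0.3 -0.4] t 17.0
spin -0.0004
```

View pics/top4.png

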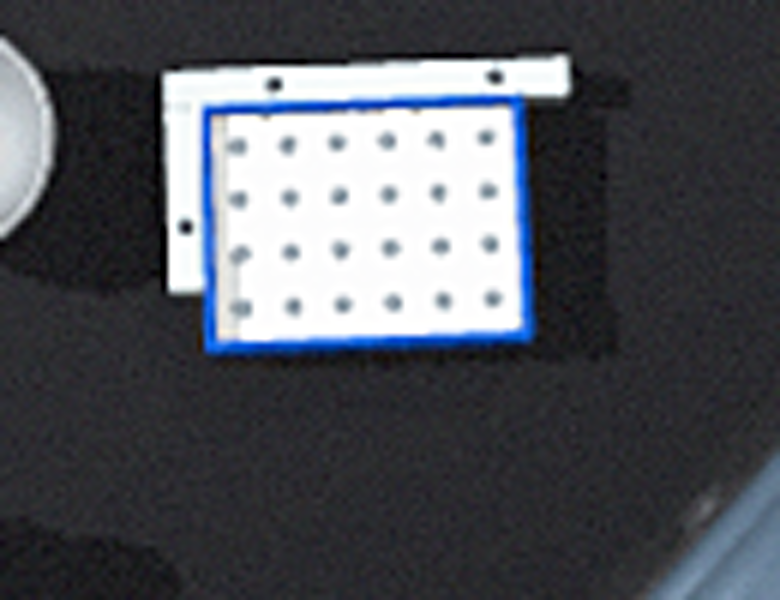

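The board sits flush in the corner, with top corners at about (204,106), (524,97), (534,340) and (206,353). One numeric check before I hand in.

```bash
python3 - <<'E'
from h import *
d=pickle.load(open("top4.pkl","rb"))
w=px2w(d,crop([[204,106],[524,97],[534,340],[206,353]],200,190),.026)
s=px2w(d,crop([[206,108],[570,96],[210,293]],200,190),.020)
b=fit(BM,w);S=fit(SM,s);print(b,rel(b,S),rel(b,S)[0]+[.05,.065])
E
```

```text
(array([ 0.61889233, -0.0214449 ]), np.float64(0.023374462365042026), np.float64(0.0008877304906582673)) (array([-0.05022241, -0.06432944]), np.float64(-0.007875559276693183)) [-0.00022241  0.00067056]
```

```bash
python3 -c "
from rig import ctrl
print(ctrl.close_job())"
```

```text
the job is handed in; nothing more can be done
None
```

The board is in the corner, flush against both bars: the last top-camera measurement put it within 1 mm and 0.01 rad of home; the job is handed in with the arm clear, though no verdict came back.

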